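# Set the heat ring of a soap warming plate

### The job

In the soap workshop, re-arm the warming plate and set its heat: push the lever of the control ring all the way clockwise (seen from above) to its off stop, then push it back round until its pointer stands over the long mark of the scale and leave it there. Push gently with the fingertips, never gripping it, and leave the cup on the plate and the jar, soap and beaker around it undisturbed.

Things in the scene. Friction and masses are not known exactly. Their poses are not given: they have to be found in the camera images.
- warmer: Round white warming plate, fixed, 244 mm across, 12 mm high. Origin: centre of its underside on the table, on the control ring's vertical axis. On it lies the scale collar (disc 238 mm across, top at 16 mm); above, the ribbed grey control ring, 142 mm across, 19 to 39 mm high; steel hot plate 126 mm across, top at 46 mm. Stop blocks, 36 mm high, 78 to 92 mm from the axis, stand past both ends.
- ring (a joint): Angle of the control ring, rad: 0 at the off stop (lever fully clockwise seen from above), growing counter-clockwise to 2.2 at the other stop. The lever points at angle (value - 1.1) from the warmer's x axis. It turns stiffly (about 2.5 N of push on the post) and stays where it is left; no detents, rigid stops.
- lever_post (a point): Centre of the top of the upright round dark steel post on the lever, 92 mm from the ring's axis, 88 mm above the table. The post is 12 mm in diameter (13 mm at its black cap, the top 8 mm) and rises from the flat lever arm, 10 mm wide, 28 to 36 mm above the table. Push on the side of this post.
- pointer (a point): Tip of the small dark steel pointer at the outer end of the lever, 104 mm from the ring's axis, 30 mm high, in line with the post.
- long_mark (a point): The long mark on the scale collar (16 mm high): a radial black bar 36 by 8 mm, 82 to 118 mm from the ring's axis; three short marks (9 by 3 mm, 0.2 rad apart) lie on each side. The point is mid-width, 104 mm from the axis, where the pointer must stand. The collar is turned differently each time (mark at ring angle 0.75 to 1.65), but fixed during the work. The lever may cover it at the start.
- cup: White ceramic cup, 66 mm across, 45 mm high, loose on the hot plate, its rim 91 mm above the table. Origin: centre of its underside. To be left alone.
- jar: Amber glass jar with black cap, 54 mm across, 85 mm high, loose on the table about 0.2 m from the ring's axis. Origin: centre of its underside. To be left alone.
- soap: Ring-shaped soap, 68 mm across, 28 mm high, lying loose on the table about 0.2 m from the ring's axis. Origin: centre of its underside. To be left alone.
- beaker: Open off-white paper cup, 64 mm across at the rim, 80 mm high, loose on the table about 0.2 m from the ring's axis. Origin: centre of its underside. To be left alone.
There are look-alikes about, which are no part of the job. Of the things like the warmer, leave any that is pink; of the rest the larger one is meant.

How it is judged:
By the outcome, as a careful person would: the job done as asked, in the order asked, and still so for the second after the job is handed in, with the robot touching nothing.
It also fails if it takes over 58 s, if anything falls off the work surface, if the arm or the gripper's body presses on something with over 40 N, if the wrist force passes 120 N, or if a joint passes its speed limit or range.

### The arm

A 6-joint arm with a two-finger parallel gripper is mounted at the origin on the work surface. World frame = base frame: x ahead of the robot, y to its left, z up, the work surface at z = 0. Lengths are in m, angles in rad, forces in N, time in s.
With the tool pointing down it reaches from about 0.35 to 0.975 m from the base axis. Payload 4.9 kg.
Tool frame: the origin (TCP) lies between the finger pads; the fingertips stand 19 mm ahead of it and the grasp point (between the pads) is the TCP; z points along the fingers, y is the direction in which the jaws open and shut (so a half turn about z gives the same grasp; the last joint's range is limited). The gripper opens to 85 mm and grips with 20 to 120 N. Pads are 22 mm wide; open, the fingers measure 114 mm over their backs; the gripper's body (76 mm by 85 mm) begins 54 mm behind the grasp point. The pads swing forward as they close: fully open they stand 13 mm farther back than shut.
Start: joints at [0.997, 0.053, 1.613, -0, 1.476, -0.119], TCP at [0.275, 0.561, 0.25] pointing down, gripper open.
Joint ranges: [-3.01, 3.01], [-1.01, 2.22], [0.06, 2.58], [-1.02, 4.17], [0.09, 2.62], [-3.14, 3.14]. Speed limits (rad/s): [2.57, 2.57, 3.14, 3.14, 3.14, 3.14].

### API

Orientations are given as a unit quaternion [w, x, y, z].
In Python, from plant import state, grab_frame, calibration, job_done gives the robot as it stands. The module is installed in compiled form; this text tells all that it offers.
- The arm moves only by the tool servo_tool, never from a script. Its argument "deltas" is a list that holds one entry, the list of rows, each a list of 5 numbers: the finger opening in mm, from 0 to 85.4, then the shift along the world's x, y, z in mm, then the turn about the world's z in units of 6 degrees (1.0 is 6 degrees). A call has 1 to 5 rows; each row is the pose to reach, as a shift and turn from the pose commanded when the call began; what a row does not reach only later rows make up. A row lasts 1/8 s, in which the tool goes at most 62.5 mm and 10.7 degrees, less where a joint would pass 70% of its speed; a pose out of reach is approached as far as the arm can. A call with a gripper value outside its range is refused whole. The fingers move at their own pace and stop on an object; the grip force is fixed at half the most. Time passes only in rows, so rows that repeat a pose let the fingers close. It gives the time, the measured TCP pose, the force and the opening at its end, in the units of the state.
- state(): the state, without advancing time (a new reading comes with each control period).
- grab_frame(name): name is "scene" or "side" or "wrist"; returns the picture (384x512x3 uint8, red, green, blue); there is no depth.
- calibration(name): a dict with "intrinsics" (3x3 intrinsics, pixels), "world_from_camera" (4x4, takes a point from camera to world coordinates). Camera axes: x right, y down, z forward; pixel columns grow to the right and rows downward; lengths in m; the calibration is good to about 2 mm. The wrist camera is an equidistant fisheye: a pixel r from the principal point sees the ray r / f radians off the axis. A picture is of the moment at which its call begins: read the wrist's pose just before it. calibration takes no time and is no camera call; for the wrist camera it gives the pose at the moment of the call.
- job_done(): hands the job in, once; it reports no verdict.
The state is a dict: "time": time; "joint_pos": joint angles; "joint_vel": joint speeds; "joint_efforts": joint torques, N m; "tool_pos": TCP position; "tool_rot": TCP orientation; "contact_force": force on the tool from outside, world axes, zero at the start; "ft_torque": the same for the moment, N m; "gripper_width": opening from 0.0 (shut) to 1.0 (fully open).
Only numpy, scipy, OpenCV 4.12 (cv2) and the standard library are available. Lean on these libraries where they do the work, as an engineer would, in place of code of your own. Each camera call takes 0.05 s, during which the arm holds its last target.

## Working session

There is one attempt and no reset: what is moved stays moved. The work goes in short steps, Python scripts to look and compute and a tool call to move; the robot and the scene stay as the last step left them, time stands still between calls to the robot, and variables do not carry over. Pictures are saved under pics/ and viewed, and the job is handed in when it is done.

Besides the shell and the picture viewer there is one more tool, called after ">>>" by a JSON object that holds its "method" and its "body", one argument or row to a line. servo_tool: Moves the arm, as the interface text tells. Its arguments: {"type":"object","properties":{"deltas":{"type":"array","items":{"type":"array","items":{"type":"array","items":{"type":"number"}}}}},"required":["deltas"]}

```bash
mkdir -p pics
python3 - <<'E'
from plant import *
import cv2
for n in ["scene","side","wrist"]:
    c=calibration(n);print(n,c["intrinsics"].round(1).tolist(),c["world_from_camera"].round(3).tolist())
    cv2.imwrite(f"pics/{n}0.png",grab_frame(n)[:,:,::-1])
print(state())
E
```

```text
scene [[418.8, 0.0, 255.3], [0.0, 418.8, 193.4], [0.0, 0.0, 1.0]] [[-0.514, 0.526, -0.677, 1.399], [0.858, 0.335, -0.39, 0.447], [0.021, -0.781, -0.624, 0.887], [0.0, 0.0, 0.0, 1.0]]
side [[355.3, 0.0, 256.3], [0.0, 355.3, 196.8], [0.0, 0.0, 1.0]] [[0.998, -0.045, 0.032, 0.495], [-0.054, -0.666, 0.744, -0.908], [-0.012, -0.744, -0.668, 0.876], [0.0, 0.0, 0.0, 1.0]]
wrist [[297.3, 0.0, 252.0], [0.0, 297.3, 196.7], [0.0, 0.0, 1.0]] [[0.44, 0.849, 0.294, 0.198], [0.898, -0.415, -0.146, 0.599], [-0.002, 0.328, -0.945, 0.372], [0.0, 0.0, 0.0, 1.0]]
{'time': 0.15, 'joint_pos': array([ 9.96982772e-01,  5.32054940e-02,  1.61394448e+00, -7.28515388e-06,
        1.47601672e+00, -1.19024474e-01]), 'joint_vel': array([-0.00039668, -0.00309377, -0.0031045 , -0.00024682, -0.00010805,
        0.00119197]), 'joint_efforts': array([ 1.12623715e-03, -3.94243598e+01, -3.70720375e+01, -1.04351591e-04,
        4.70664250e-03, -4.67743519e-05]), 'tool_pos': array([0.27431646, 0.56108597, 0.24936563]), 'tool_rot': array([-2.63806786e-04,  2.25439496e-01,  9.74256852e-01, -7.41495324e-04]), 'contact_force': array([-0.03071581, -0.28509545, -0.2973165 ]), 'ft_torque': array([ 0.00805076,  0.066351  , -0.01373348]), 'gripper_width': 0.9994770535420503}
```

View pics/scene0.png

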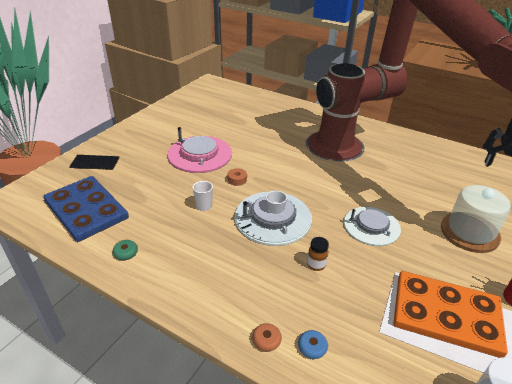

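View pics/side0.png

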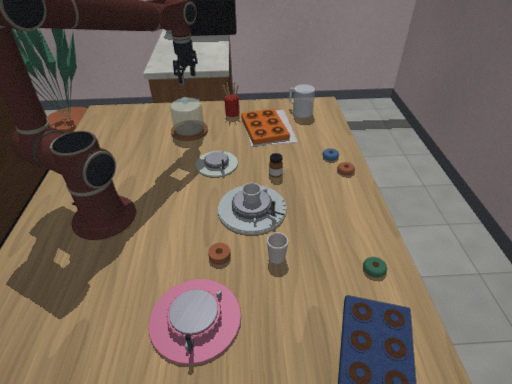

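View pics/wrist0.png

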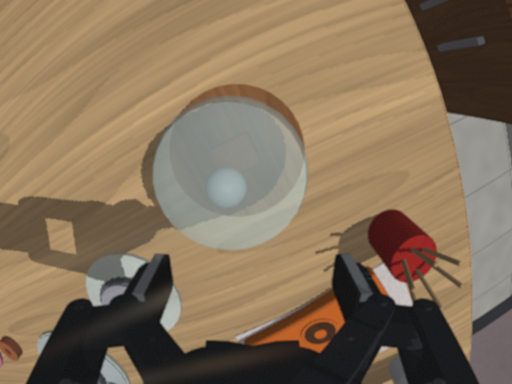

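The warmer could be any of three at these scene pixels: pink (200,152), the large white one with the cup (273,216), and a small white one (372,224). By the description it is the one at (273,216), which I'll check in a close crop.

Run:
```python
import cv2,numpy as np
a=cv2.imread("pics/scene0.png")[180:255,225:325];b=cv2.imread("pics/side0.png")[175:240,205:300]
a=cv2.resize(a,(800,600),interpolation=cv2.INTER_CUBIC)
b=cv2.resize(b,(800,547),interpolation=cv2.INTER_CUBIC)
cv2.imwrite("pics/ca.png",a);cv2.imwrite("pics/cb.png",b)
```

```text
(no output)
```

View pics/ca.png

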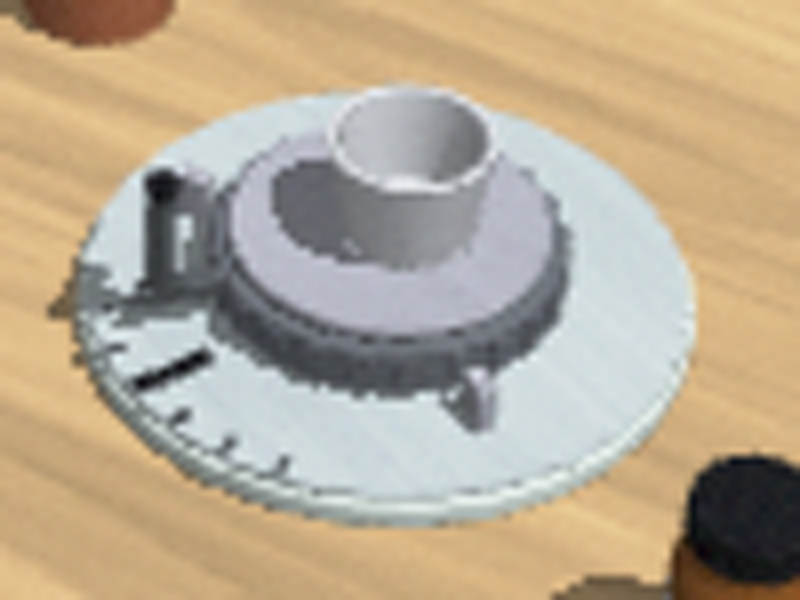

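View pics/cb.png

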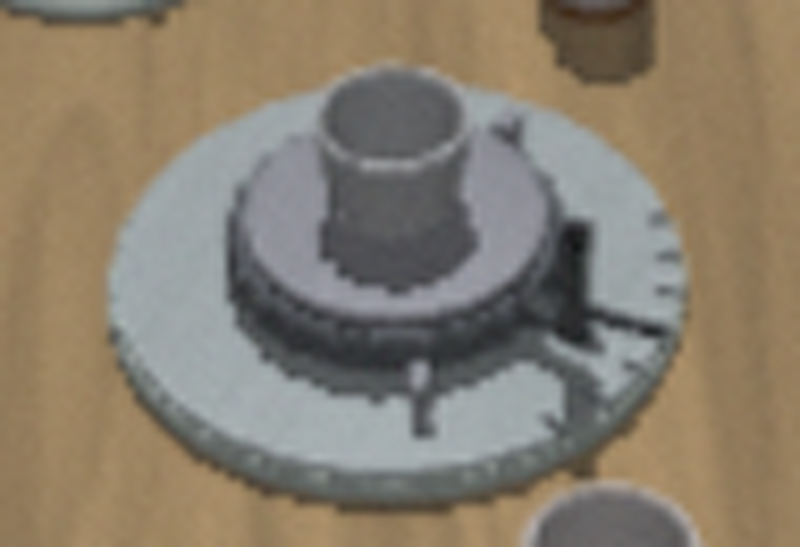

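```bash
cat > h.py <<'E'
import numpy as np,cv2
from plant import *
def ray(n,u,v,c=None):
    c=c or calibration(n);K=c["intrinsics"];T=c["world_from_camera"]
    x=(u-K[0,2])/K[0,0];y=(v-K[1,2])/K[1,1]
    if n=="wrist":
        r=np.hypot(x,y);d=np.array([x/r*np.sin(r),y/r*np.sin(r),np.cos(r)]) if r>1e-9 else np.array([0,0,1.])
    else: d=np.array([x,y,1.])
    return T[:3,3],T[:3,:3]@d
def onz(n,u,v,z,c=None):
    o,d=ray(n,u,v,c);return o+d*(z-o[2])/d[2]
def proj(n,P,c=None):
    c=c or calibration(n);K=c["intrinsics"];T=c["world_from_camera"]
    P=np.atleast_2d(P);q=(P-T[:3,3])@T[:3,:3]
    if n=="wrist":
        rr=np.hypot(q[:,0],q[:,1]);th=np.arctan2(rr,q[:,2]);s=th/np.maximum(rr,1e-9)
        x,y=q[:,0]*s,q[:,1]*s
    else: x,y=q[:,0]/q[:,2],q[:,1]/q[:,2]
    return np.c_[K[0,0]*x+K[0,2],K[1,1]*y+K[1,2]]
E
python3 - <<'E'
from h import *
A=lambda u,v:(225+u/8,180+v/8)
s=95/800
B=lambda u,v:(205+u*s-.4,175+v*s-.4)
L=[("post",.088,A(160,183),B(577,228)),("ptr",.030,None,None),("markin",.016,A(210,355),B(595,310)),("markout",.016,A(137,385),B(668,330)),
("stopB",.036,A(190,180),B(420,368)),("stopA",.036,A(480,375),B(512,115))]
for n,z,a,b in L:
    if a: print(n,onz("scene",*a,z).round(4),onz("side",*b,z).round(4))
# hot plate ellipse z=.046
for n,F,pts in [("scene",A,[(232,215),(555,215),(400,340),(300,315),(500,315)]),("side",B,[(243,235),(553,200),(395,320),(290,295),(500,290)])]:
    P=np.array([onz(n,*F(*p),.046)[:2] for p in pts])
    from scipy.optimize import least_squares
    r=least_squares(lambda c:np.hypot(*(P-c).T)-.063,P.mean(0));print(n,r.x,r.fun.round(4))
for nm,z,a,b in [("jar",.085,(319,243),(276,158)),("beaker",.08,(203,186),(278,240)),("soap",.028,(237,175),(219,250)),("soap2",.028,(267,333),(346,167))]:
    print(nm,onz("scene",*a,z).round(3),onz("side",*b,z).round(3))
E
```

```text
post [ 0.5861 -0.0557  0.088 ] [ 0.587  -0.0578  0.088 ]
markin [ 0.5893 -0.0307  0.016 ] [ 0.5983 -0.0302  0.016 ]
markout [ 0.6182 -0.0453  0.016 ] [ 0.627  -0.0438  0.016 ]
stopB [ 0.5252 -0.0794  0.036 ] [ 0.5241 -0.0787  0.036 ]
stopA [0.5637 0.0707 0.036 ] [0.5715 0.0719 0.036 ]
scene [0.51778338 0.00844125] [-0.0001  0.0005  0.0008 -0.     -0.0009]
side [0.51862705 0.00146602] [ 0.0009  0.002  -0.0002  0.0009 -0.0007]
jar [0.619 0.199 0.085] [0.62  0.188 0.085]
beaker [ 0.579 -0.216  0.08 ] [ 0.587 -0.216  0.08 ]
soap [ 0.412 -0.197  0.028] [ 0.409 -0.2    0.028]
soap2 [0.897 0.199 0.028] [0.897 0.188 0.028]
```

The crop shows a white plate with the cup, the dark lever post at scene (245,203), the long mark at (247,226), and stop blocks at (249,203) and (284,227). This is the large white warmer. I'll move above it for a wrist view, with the fingers shut and the jaw axis turned radial.

>>> {"method": "servo_tool", "body": {
  "deltas": [
    [[0,25,-48,0,-1.6],[0,50,-97,0,-3.2],[0,74,-145,0,-4.8],[0,98,-194,0,-6.4],[0,123,-242,0,-8.0]]
  ]
}}

```text
time: 0.78
tool_pos: [0.3978, 0.3178, 0.25]
tool_rot: [0.0, 0.604, 0.797, -0.0]
contact_force: [0.5, 0.9, 0.5]
gripper_width: 0.004
```

>>> {"method": "servo_tool", "body": {
  "deltas": [
    [[0,25,-48,0,-1.6],[0,50,-97,0,-3.2],[0,74,-145,0,-4.8],[0,98,-194,0,-6.4],[0,123,-242,0,-8.0]]
  ]
}}

```text
time: 1.4
tool_pos: [0.5209, 0.0757, 0.2501]
tool_rot: [-0.0, 0.876, 0.482, 0.0]
contact_force: [-0.3, -0.6, -0.9]
gripper_width: 0.003
```

>>> {"method": "servo_tool", "body": {
  "deltas": [
    [[0,25,-48,0,-1.6],[0,49,-97,0,-3.3],[0,49,-97,0,-3.3],[0,49,-97,0,-3.3]]
  ]
}}

```text
time: 1.9
tool_pos: [0.5692, -0.0194, 0.2498]
tool_rot: [-0.0, 0.945, 0.327, -0.0]
contact_force: [-0.1, 0.6, 0.5]
gripper_width: 0.007
```

Run:
```python
from h import *
import pickle
c=calibration("wrist");im=grab_frame("wrist");s=state();pickle.dump((c,s),open("w1.pkl","wb"))
print(s["time"],s["tool_pos"],s["tool_rot"],s["joint_pos"])
cv2.imwrite("pics/w1.png",im[:,:,::-1]);cv2.imwrite("pics/w1b.png",cv2.resize(im[:,:,::-1],(800,600),interpolation=cv2.INTER_CUBIC))
```

```text
1.95 [ 0.56907508 -0.01879352  0.2499227 ] [-3.58842828e-04  9.44889894e-01  3.27387950e-01 -2.99761064e-04] [-1.63859380e-01 -7.85154865e-02  1.74354595e+00  3.46173619e-04
  1.47743151e+00  7.39828745e-01]
```

View pics/w1b.png

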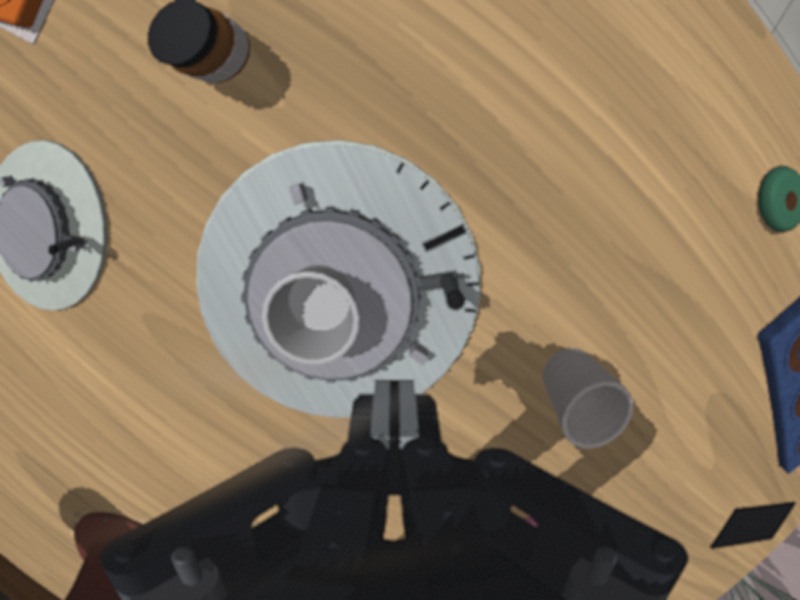

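The wrist view (800-wide) shows the post cap at (455,297), the long mark at (445,238), stops at (300,193) and (422,350), and the fingers well clear. I'll zoom in to measure.

Run:
```python
import cv2
a=cv2.imread("pics/w1.png")[80:275,118:318]
cv2.imwrite("pics/w1c.png",cv2.resize(a,None,fx=4,fy=4,interpolation=cv2.INTER_CUBIC)[:600])
cv2.imwrite("pics/w1d.png",cv2.resize(cv2.imread("pics/w1.png")[90:240,240:320],None,fx=7,fy=4*7/7,interpolation=cv2.INTER_CUBIC))
```

```text
(no output)
```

View pics/w1c.png

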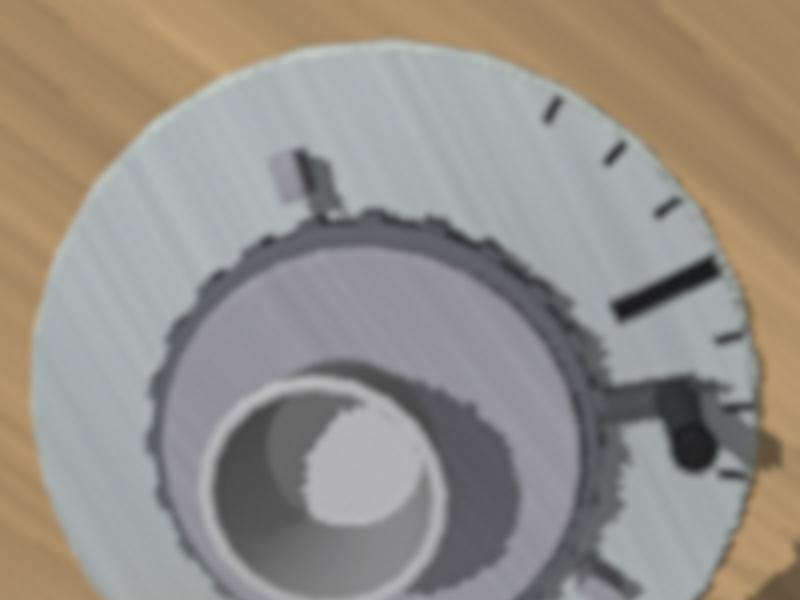

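Run:
```python
from h import *
import pickle
from scipy.optimize import least_squares
c,s=pickle.load(open("w1.pkl","rb"))
F=lambda u,v:(118+(u+.5)/4-.5,80+(v+.5)/4-.5)
W=lambda u,v,z:onz("wrist",*F(u,v),z,c)[:2]
# hotplate and outline
for nm,z,r,pts in [("hot",.046,.063,[(163,440),(180,360),(240,285),(350,247),(460,275),(540,345),(578,430)]),("outline",.014,.1205,[(33,370),(75,220),(200,90),(390,41),(560,85),(690,190),(757,330)])]:
    P=np.array([W(*p,z) for p in pts]);f=least_squares(lambda q:np.hypot(*(P-q).T)-r,P.mean(0));print(nm,f.x.round(4),f.fun.round(4))
    f=least_squares(lambda q:np.hypot(*(P-q[:2]).T)-q[2],[*P.mean(0),r]);print("  free r",f.x.round(4))
C=f.x[:2]
hot=C
for nm,u,v,z in [("post",693,447,.088),("armbase",690,395,.036),("markin",618,312,.016),("markout",716,265,.016),("markmid",667,289,.016),("stopB",605,585,.036),("stopA",286,176,.036),("s1",668,208,.016),("s-1",730,338,.016)]:
    p=W(u,v,z);d=p-C;print(nm,p.round(4),np.hypot(*d).round(4),np.arctan2(d[1],d[0]).round(4))
p=W(322,490,.091);print("cup rim",p.round(4))
```

```text
hot [0.5163 0.0036] [-0.0011 -0.0004  0.0006  0.0008 -0.0005 -0.0009 -0.0001]
  free r [0.5173 0.0044 0.0621]
outline [0.5186 0.0028] [-0.      0.0001  0.0005 -0.0001 -0.0007  0.0001  0.0005]
  free r [0.5183 0.0025 0.1208]
post [ 0.5866 -0.0555] 0.0896 -0.7037
armbase [ 0.5894 -0.0604] 0.095 -0.7246
markin [ 0.5931 -0.0315] 0.0822 -0.4272
markout [ 0.6233 -0.0457] 0.1155 -0.4306
markmid [ 0.608  -0.0387] 0.0988 -0.4309
stopB [ 0.5262 -0.0795] 0.0824 -1.4751
stopA [0.5687 0.072 ] 0.0858 0.9434
s1 [ 0.6275 -0.0231] 0.1122 -0.2303
s-1 [ 0.6085 -0.064 ] 0.1121 -0.635
cup rim [0.5199 0.0123]
```

Warmer centre is about (0.518, 0.003), lever at −0.71 rad, long mark at −0.43 and off stop at about −1.37. I'll descend on the counter-clockwise side of the post.

>>> {"method": "servo_tool", "body": {
  "deltas": [
    [[0,20,-6,0,0],[0,40,-11,-40,0],[0,40,-11,-85,0],[0,40,-11,-130,0],[0,40,-11,-130,0]]
  ]
}}

```text
time: 2.58
tool_pos: [0.6059, -0.0285, 0.1157]
tool_rot: [-0.002, 0.945, 0.328, -0.004]
contact_force: [0.7, 0.4, -0.1]
gripper_width: 0.002
```

>>> {"method": "servo_tool", "body": {
  "deltas": [
    [[0,0,0,-20,0],[0,0,0,-40,0],[0,0,0,-46,0],[0,0,0,-46,0]]
  ]
}}

```text
time: 3.08
tool_pos: [0.6093, -0.0305, 0.0739]
tool_rot: [-0.0, 0.945, 0.327, -0.0]
contact_force: [0.0, -0.3, 0.0]
gripper_width: 0.001
```

```bash
cat > look.py <<'E'
from h import *
import pickle,sys
k=sys.argv[1]
c=calibration("wrist");im=grab_frame("wrist")[:,:,::-1];sc=grab_frame("scene")[:,:,::-1];s=state();pickle.dump((c,s),open(k+".pkl","wb"))
print(s["time"],s["tool_pos"].round(4),s["contact_force"].round(2))
cv2.imwrite(f"pics/{k}.png",im);cv2.imwrite(f"pics/{k}s.png",sc)
a=cv2.resize(im,(400,300));b=cv2.resize(sc[150:270,190:350],(400,300),interpolation=cv2.INTER_CUBIC)
cv2.imwrite(f"pics/{k}m.png",np.hstack([a,b]))
E
python3 look.py p1
```

```text
3.175 [ 0.6101 -0.0307  0.0751] [-0.3   0.1   0.37]
```

View pics/p1m.png

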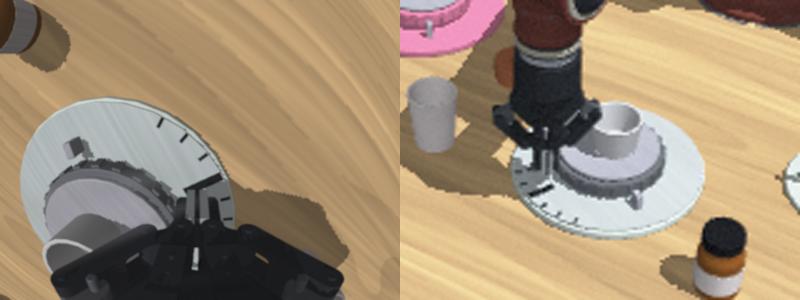

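```bash
cat > wp.py <<'E'
from h import *
import sys
C=np.array([.518,.003]);s=state();p=s["tool_pos"][:2]
r=float(sys.argv[1])
print(p, np.arctan2(*(p-C)[::-1]), np.hypot(*(p-C)))
for f in map(float,sys.argv[2:]): print(f,((C+r*np.array([np.cos(f),np.sin(f)])-p)*1000).round(1))
E
python3 wp.py .092 -.45 -.55 -.65 -.75 -.85 -.95 -1.05 -1.1 -1.15 -1.18 -1.2
```

```text
[ 0.61010007 -0.0307218 ] -0.35098317261246803 0.09807946838480246
-0.45 [-9.3 -6.3]
-0.55 [-13.7 -14.4]
-0.65 [-18.9 -22. ]
-0.75 [-24.8 -29. ]
-0.85 [-31.4 -35.4]
-0.95 [-38.6 -41.1]
-1.05 [-46.3 -46.1]
-1.1 [-50.4 -48.3]
-1.15 [-54.5 -50.3]
-1.18 [-57.1 -51.3]
-1.2 [-58.8 -52. ]
```

>>> {"method": "servo_tool", "body": {
  "deltas": [
    [[0,-9,-6,8,0],[0,-14,-14,8,0],[0,-19,-22,8,-0.6],[0,-25,-29,8,-1.2],[0,-31,-35,8,-1.8]]
  ]
}}

```text
time: 3.8
tool_pos: [0.5789, -0.0656, 0.0833]
tool_rot: [-0.0, 0.972, 0.235, 0.001]
contact_force: [1.6, 2.9, 0.9]
gripper_width: -0.001
```

>>> {"method": "servo_tool", "body": {
  "deltas": [
    [[0,-7,-6,0,-0.7],[0,-14,-10,0,-1.4],[0,-17,-12,0,-1.7]]
  ]
}}

```text
time: 4.18
tool_pos: [0.5617, -0.0778, 0.0831]
tool_rot: [-0.0, 0.989, 0.148, 0.001]
contact_force: [2.0, 2.2, 0.4]
gripper_width: 0.001
```

```bash
python3 look.py p2; python3 wp.py .092 -1.15 -1.18 -1.21 -1.24
```

```text
4.275 [ 0.5615 -0.078   0.0829] [0.95 0.01 0.81]
[ 0.56154884 -0.07798401] -1.0774097082091727 0.09195059632998236
-1.15 [-6. -3.]
-1.18 [-8.5 -4.1]
-1.21 [-11.1  -5.1]
-1.24 [-13.7  -6. ]
```

View pics/p2m.png

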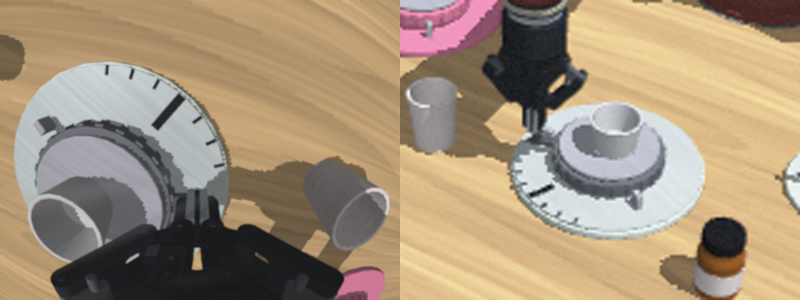

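The wrist view shows the fingers pushing the post, with the long mark now clear; force is 2–3 N. I'll go on in small steps and watch the force.

>>> {"method": "servo_tool", "body": {
  "deltas": [
    [[0,-3,-1.5,0,-0.2],[0,-6,-3,0,-0.4],[0,-6,-3,0,-0.4]]
  ]
}}

```text
time: 4.65
tool_pos: [0.5555, -0.0808, 0.0825]
tool_rot: [0.0, 0.992, 0.128, 0.0]
contact_force: [1.3, 0.3, 0.6]
gripper_width: 0.001
```

>>> {"method": "servo_tool", "body": {
  "deltas": [
    [[0,-2.5,-1,0,0],[0,-2.5,-1,0,0]]
  ]
}}

```text
time: 4.9
tool_pos: [0.5529, -0.0816, 0.0823]
tool_rot: [0.0, 0.992, 0.128, -0.0]
contact_force: [1.1, 1.2, 1.6]
gripper_width: 0.004
```

>>> {"method": "servo_tool", "body": {
  "deltas": [
    [[0,-1.5,-0.6,0,0],[0,-1.5,-0.6,0,0]]
  ]
}}

```text
time: 5.15
tool_pos: [0.5514, -0.0821, 0.0822]
tool_rot: [-0.0, 0.992, 0.128, -0.0]
contact_force: [1.6, 1.4, 1.5]
gripper_width: -0.002
```

>>> {"method": "servo_tool", "body": {
  "deltas": [
    [[0,-1.5,-0.5,0,0],[0,-1.5,-0.5,0,0]]
  ]
}}

```text
time: 5.4
tool_pos: [0.5503, -0.0825, 0.0823]
tool_rot: [-0.0, 0.992, 0.128, 0.0]
contact_force: [3.7, 2.8, 0.4]
gripper_width: 0.002
```

>>> {"method": "servo_tool", "body": {
  "deltas": [
    [[0,-1.5,-0.5,0,0],[0,-1.5,-0.5,0,0]]
  ]
}}

```text
time: 5.65
tool_pos: [0.5501, -0.0825, 0.0825]
tool_rot: [-0.0, 0.992, 0.128, 0.002]
contact_force: [9.6, 4.4, -2.7]
gripper_width: 0.001
```

>>> {"method": "servo_tool", "body": {
  "deltas": [
    [[0,-1.5,-0.5,0,0],[0,-1.5,-0.5,0,0]]
  ]
}}

```text
time: 5.9
tool_pos: [0.5499, -0.0826, 0.0827]
tool_rot: [-0.0, 0.992, 0.128, 0.004]
contact_force: [14.0, 6.0, -5.8]
gripper_width: 0.001
```

The force climbs to 15 N with no more motion, so the lever is at the off stop. I'll back off, lift and check.

>>> {"method": "servo_tool", "body": {
  "deltas": [
    [[0,6,2,0,0],[0,20,9,0,0],[0,20,9,40,0],[0,20,9,80,0],[0,20,9,80,0]]
  ]
}}

```text
time: 6.52
tool_pos: [0.5696, -0.0752, 0.1666]
tool_rot: [0.002, 0.992, 0.128, 0.003]
contact_force: [-0.0, -0.2, -0.5]
gripper_width: 0.001
```

```bash
python3 look.py p3
```

```text
6.625 [ 0.5671 -0.0746  0.1622] [ 0.15 -0.54 -0.29]
```

View pics/p3m.png

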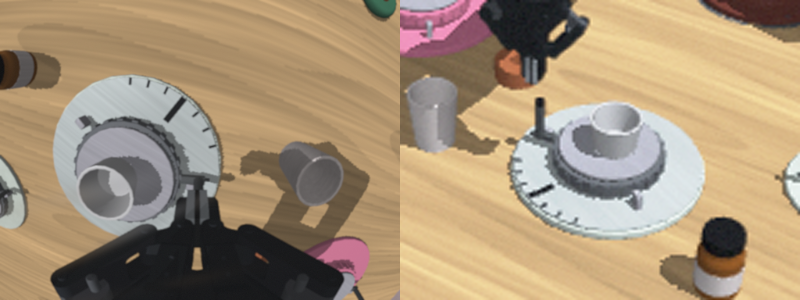

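Run:
```python
from h import *
a=cv2.imread("pics/p3s.png")[175:235,225:305];cv2.imwrite("pics/p3c.png",cv2.resize(a,(800,600),interpolation=cv2.INTER_CUBIC))
```

```text
(no output)
```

View pics/p3c.png

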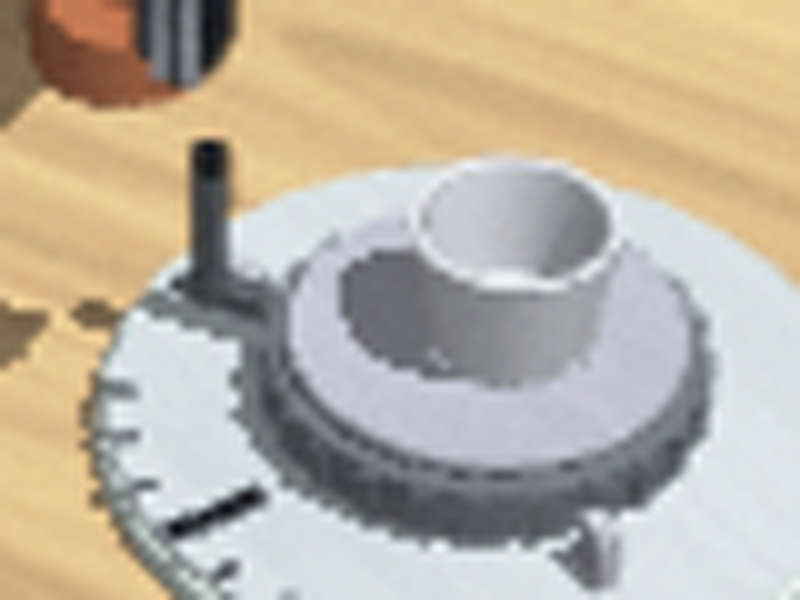

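```bash
python3 - <<'E'
from h import *
p=onz("scene",246.1,190.2,.088);d=p[:2]-[.518,.003];print(p,np.hypot(*d),np.arctan2(d[1],d[0]))
E
python3 wp.py .092 -1.78 -1.85
```

```text
[ 0.53252618 -0.08519174  0.088     ] 0.0893800530577179 -1.4075506935963567
[ 0.56714197 -0.07461115] -1.006335078080696 0.09186089437761837
-1.78 [-68.2 -12.4]
-1.85 [-74.5 -10.8]
```

The lever is at about −1.40 rad, right by the stop block. I'll cross over the post to its clockwise side.

>>> {"method": "servo_tool", "body": {
  "deltas": [
    [[0,-38,-6,0,0],[0,-76,-11,0,0],[0,-76,-11,-30,0],[0,-76,-11,-60,0],[0,-76,-11,-80,0]]
  ]
}}

```text
time: 7.25
tool_pos: [0.4887, -0.085, 0.0787]
tool_rot: [-0.001, 0.992, 0.128, -0.003]
contact_force: [0.5, 0.4, 0.2]
gripper_width: -0.004
```

>>> {"method": "servo_tool", "body": {
  "deltas": [
    [[0,0,0,0,0]]
  ]
}}

```text
time: 7.38
tool_pos: [0.4882, -0.0847, 0.0786]
tool_rot: [-0.002, 0.992, 0.128, -0.004]
contact_force: [-0.2, -0.1, 0.1]
gripper_width: -0.0
```

```bash
python3 look.py p4; python3 wp.py .092 -1.7 -1.6 -1.5 -1.4 -1.3 -1.2 -1.1 -1.0 -.9 -.8 -.75 -.7 -.65 -.62
```

```text
7.475 [ 0.4906 -0.0855  0.0817] [ 0.28 -0.04  0.49]
[ 0.4905635  -0.08547174] -1.8715078386734003 0.09262835056821431
-1.7 [15.6 -2.8]
-1.6 [24.8 -3.5]
-1.5 [33.9 -3.3]
-1.4 [43.1 -2.2]
-1.3 [52.  -0.2]
-1.2 [60.8  2.7]
-1.1 [69.2  6.5]
-1.0 [77.1 11.1]
-0.9 [84.6 16.4]
-0.8 [91.5 22.5]
-0.75 [94.8 25.8]
-0.7 [97.8 29.2]
-0.65 [100.7  32.8]
-0.62 [102.3  35. ]
```

View pics/p4m.png

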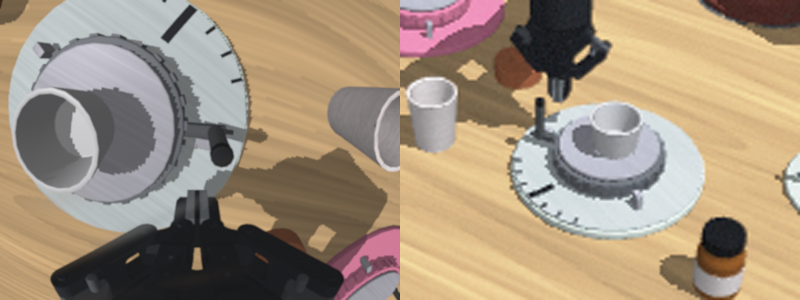

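The wrist view shows the fingers on the clockwise side of the post, which is at (218,150) in the left half; the mark is at (180,22). I'll push back along the arc.

>>> {"method": "servo_tool", "body": {
  "deltas": [
    [[0,12,-2,0,0],[0,25,-3.5,0,0],[0,34,-3.3,0,0.7],[0,43,-2.2,0,1.4],[0,52,-0.2,0,2.1]]
  ]
}}

```text
time: 8.1
tool_pos: [0.5437, -0.0859, 0.0827]
tool_rot: [-0.0, 0.971, 0.238, -0.001]
contact_force: [-4.3, 0.4, 1.4]
gripper_width: 0.002
```

>>> {"method": "servo_tool", "body": {
  "deltas": [
    [[0,8.8,2.9,0,0.8],[0,17.2,6.7,0,1.6],[0,25.1,11.3,0,2.4],[0,32.6,16.6,0,3.2],[0,32.6,16.6,0,3.2]]
  ]
}}

```text
time: 8.72
tool_pos: [0.5768, -0.0691, 0.0826]
tool_rot: [0.0, 0.919, 0.395, 0.0]
contact_force: [-0.2, -1.1, -1.0]
gripper_width: 0.001
```

```bash
python3 look.py p5; python3 wp.py .092 -.85 -.8 -.75 -.7 -.65 -.62; python3 -c "
import cv2
a=cv2.imread('pics/p5.png')
cv2.imwrite('pics/p5b.png',cv2.resize(a[0:300],(800,469),interpolation=cv2.INTER_CUBIC))"
```

```text
8.825 [ 0.5765 -0.0694  0.0827] [-0.68 -0.51  0.3 ]
[ 0.57648837 -0.06939364] -0.8912438799954245 0.09306840311515552
-0.85 [2.2 3.3]
-0.8 [5.6 6.4]
-0.75 [8.8 9.7]
-0.7 [11.9 13.1]
-0.65 [14.8 16.7]
-0.62 [16.4 18.9]
```

View pics/p5b.png

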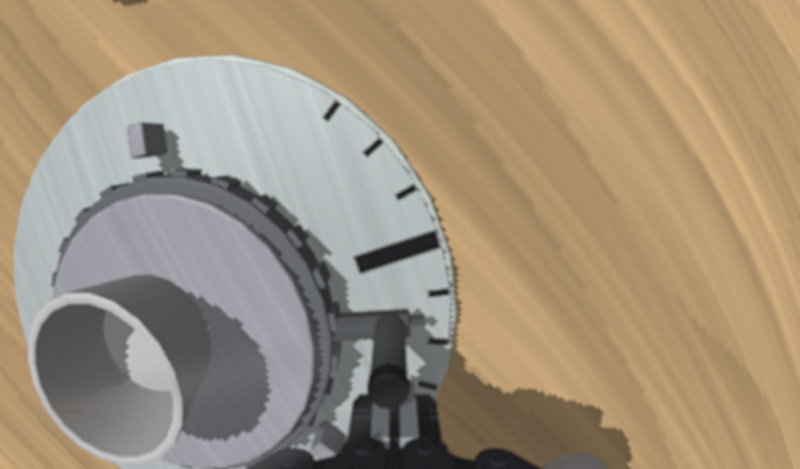

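>>> {"method": "servo_tool", "body": {
  "deltas": [
    [[0,5.6,6.4,0,0.5],[0,10.5,11.5,0,1.1],[0,11.9,13.1,0,1.4],[0,11.9,13.1,0,1.4]]
  ]
}}

```text
time: 9.32
tool_pos: [0.5878, -0.0565, 0.0826]
tool_rot: [0.0, 0.887, 0.461, 0.0]
contact_force: [0.4, -2.0, 0.9]
gripper_width: 0.0
```

```bash
python3 look.py p6; python3 wp.py .092  -.7 -.65 -.62; python3 -c "
import cv2
for a in [cv2.imread('pics/p6.png')]:
  cv2.imwrite('pics/p6b.png',cv2.resize(a[90:240,180:380],(800,600),interpolation=cv2.INTER_CUBIC))
a=cv2.imread('pics/p6s.png');cv2.imwrite('pics/p6c.png',cv2.resize(a[180:255,225:325],(800,600),interpolation=cv2.INTER_CUBIC))"
```

```text
9.425 [ 0.5877 -0.0564  0.0826] [-0.02 -2.78  0.48]
[ 0.58767072 -0.05640507] -0.7060332102719963 0.09155856736443027
-0.7 [0.7 0.1]
-0.65 [3.6 3.7]
-0.62 [5.2 5.9]
```

View pics/p6b.png

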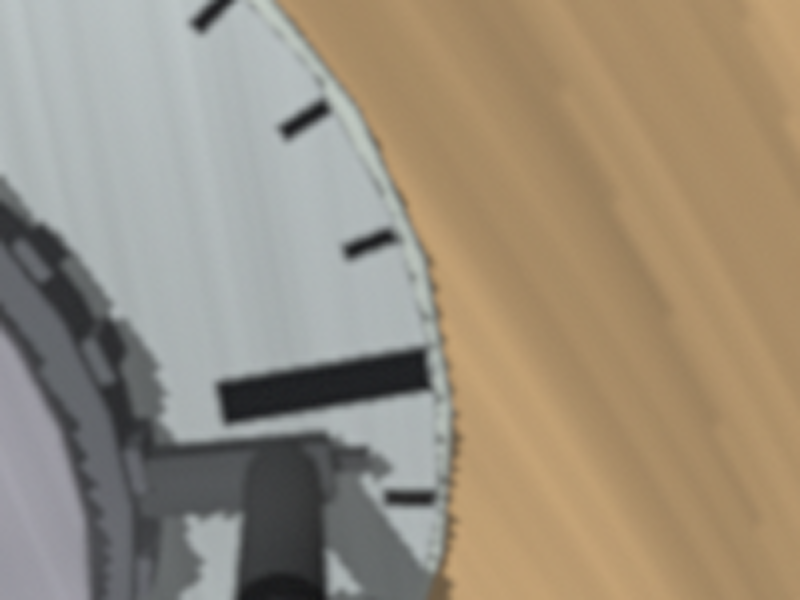

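View pics/p6c.png

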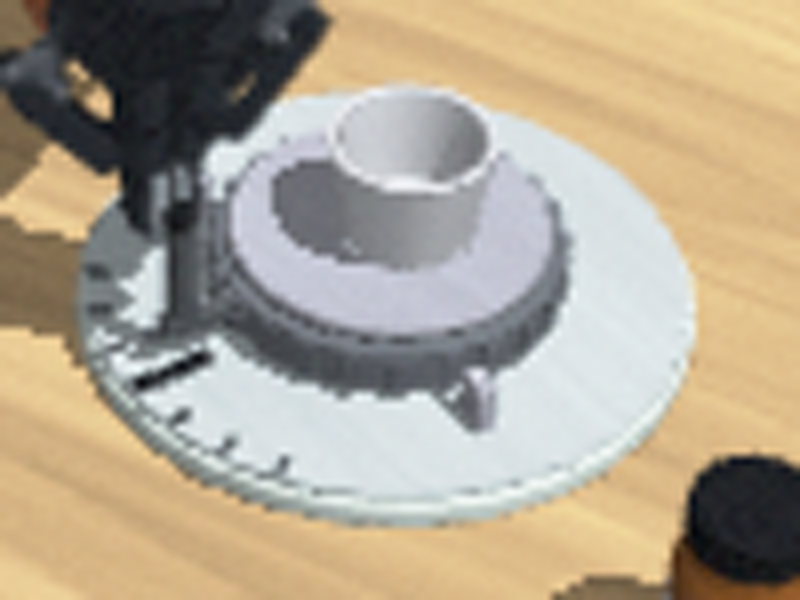

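```bash
cat > meas.py <<'E'
from h import *
import pickle
def setup(k,x0,y0,f):
    c,s=pickle.load(open(k+".pkl","rb"))
    return lambda u,v,z:onz("wrist",x0+(u+.5)/f-.5,y0+(v+.5)/f-.5,z,c)[:2]
C=np.array([.518,.003])
def ang(p): d=p-C; return np.arctan2(d[1],d[0]).round(4),np.hypot(*d).round(4)
E
python3 - <<'E'
from meas import *
W=setup("p6",180,90,4)
for nm,u,v,z in [("mi",223,403,.016),("mo",428,369,.016),("s-1",435,497,.016),("s-1i",387,497,.016),("s1o",395,237,.016)]: print(nm,ang(W(u,v,z)))
# arm ccw edge
a=W(150,447,.036);b=W(328,435,.036);print(ang(a),ang(b))
for p in (a,b):
    d=p-C;r=np.hypot(*d);print("theta",np.arctan2(d[1],d[0])-np.arcsin(.005/r))
print("ptr",ang(W(372,460,.030)))
c,s=pickle.load(open("p6.pkl","rb"))
for t in (-.48,-.5,-.52,-.54): print(t,[((proj("wrist",[*(C+r*np.array([np.cos(t),np.sin(t)])),z],c)[0]-[180,90])*4).round() .tolist() for r,z in ((.104,.03),(.092,.036),(.092,.088))])
E
```

```text
mi (np.float64(-0.4297), np.float64(0.0816))
mo (np.float64(-0.4331), np.float64(0.1164))
s-1 (np.float64(-0.6326), np.float64(0.1167))
s-1i (np.float64(-0.6337), np.float64(0.1083))
s1o (np.float64(-0.2346), np.float64(0.1168))
(np.float64(-0.4115), np.float64(0.0715)) (np.float64(-0.4475), np.float64(0.0986))
theta -0.48143467065470336
theta -0.49821609785399523
ptr (np.float64(-0.5184), np.float64(0.1049))
-0.48 [[362.0, 435.0], [287.0, 458.0], [287.0, 622.0]]
-0.5 [[364.0, 448.0], [288.0, 470.0], [289.0, 636.0]]
-0.52 [[365.0, 460.0], [289.0, 481.0], [290.0, 650.0]]
-0.54 [[365.0, 472.0], [290.0, 492.0], [292.0, 664.0]]
```

The mark is at −0.432 and the lever at about −0.51. I'll advance about 0.05 rad more and look again.

>>> {"method": "servo_tool", "body": {
  "deltas": [
    [[0,1.8,1.8,0,0.2],[0,3.6,3.7,0,0.5],[0,3.6,3.7,0,0.5]]
  ]
}}

```text
time: 9.8
tool_pos: [0.5912, -0.0521, 0.0824]
tool_rot: [-0.0, 0.875, 0.485, 0.0]
contact_force: [-1.4, -1.3, 1.1]
gripper_width: -0.001
```

```bash
python3 look.py p7; python3 wp.py .092  -.65 -.63 -.62; python3 -c "
import cv2
for a in [cv2.imread('pics/p7.png')]:
  cv2.imwrite('pics/p7b.png',cv2.resize(a[90:240,180:380],(800,600),interpolation=cv2.INTER_CUBIC))"
```

```text
9.9 [ 0.5912 -0.0521  0.0823] [-0.67 -1.24  1.27]
[ 0.59117905 -0.05211975] -0.6455571616040661 0.09161528123135806
-0.65 [ 0.1 -0.6]
-0.63 [1.2 0.9]
-0.62 [1.7 1.7]
```

View pics/p7b.png

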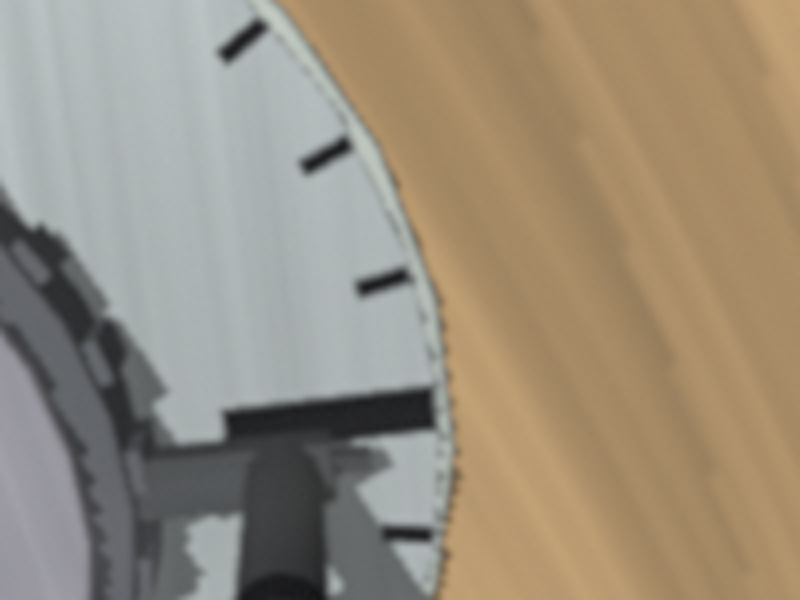

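Lever at about −0.455. I'll back off and look with the wrist camera directly above the pointer, to remove parallax.

>>> {"method": "servo_tool", "body": {
  "deltas": [
    [[0,-4,-7,0,0],[0,-8,-15,0,0],[0,-8,-15,45,0],[0,-25,-40,90,0],[0,-25,-62,90,0]]
  ]
}}

```text
time: 10.52
tool_pos: [0.568, -0.1162, 0.1774]
tool_rot: [0.003, 0.875, 0.484, 0.003]
contact_force: [1.0, -1.3, 0.4]
gripper_width: -0.002
```

>>> {"method": "servo_tool", "body": {
  "deltas": [
    [[0,0,0,0,0],[0,0,0,0,0]]
  ]
}}

```text
time: 10.78
tool_pos: [0.5652, -0.1142, 0.1704]
tool_rot: [-0.001, 0.875, 0.484, -0.001]
contact_force: [0.9, 0.5, 0.4]
gripper_width: -0.001
```

```bash
python3 look.py p8
python3 - <<'E'
from meas import *
c,s=pickle.load(open("p8.pkl","rb"))
for t in (-.43,-.45,-.47): print(t,[proj("wrist",[*(C+r*np.array([np.cos(t),np.sin(t)])),z],c)[0].round(1).tolist() for r,z in ((.104,.03),(.092,.036),(.092,.088))])
u,v=proj("wrist",[.60,-.035,.03],c)[0].astype(int);print(u,v)
x0,y0=max(u-60,0),max(v-45,0);print(x0,y0)
a=cv2.imread("pics/p8.png")[y0:y0+90,x0:x0+120]
cv2.imwrite("pics/p8b.png",cv2.resize(a,None,fx=6.6,fy=6.6,interpolation=cv2.INTER_CUBIC))
E
```

```text
10.875 [ 0.5654 -0.1137  0.1705] [-0.73 -0.11  0.35]
-0.43 [[253.5, 94.0], [239.6, 95.8], [236.2, 95.5]]
-0.45 [[253.8, 96.4], [239.8, 97.9], [236.5, 98.2]]
-0.47 [[254.1, 98.7], [240.1, 100.0], [236.8, 100.8]]
238 96
178 51
```

View pics/p8b.png

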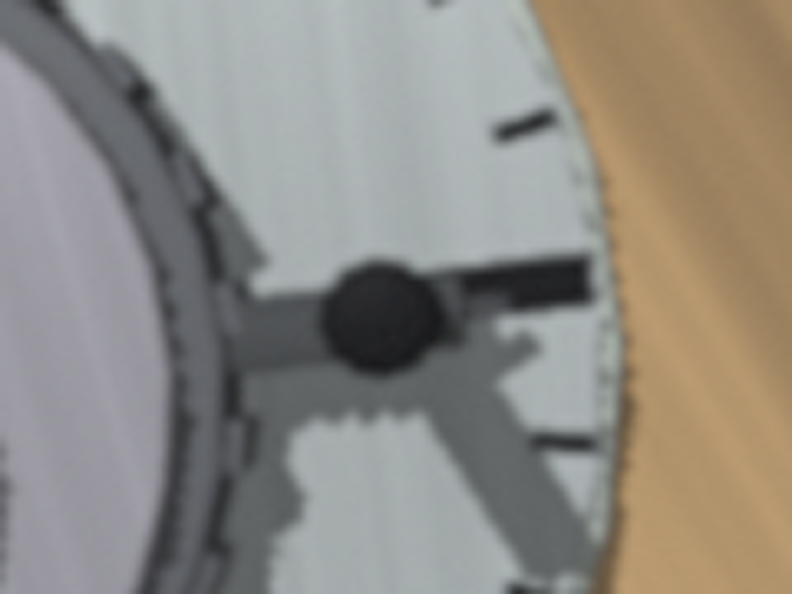

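Run:
```python
from meas import *
W=setup("p8",178,51,6.6)
for nm,u,v,z in [("mo",588,279,.016),("mtop out",585,257,.016),("mbot out",592,301,.016),("post",380,318,.088),("ptr",508,298,.03),("s1",554,117,.016),("s-1",595,443,.016)]: print(nm,ang(W(u,v,z)))
a=W(258,298,.036);b=W(242,370,.036)
for p,s in ((a,1),(b,-1)):
    d=p-C;r=np.hypot(*d);print("theta",r,np.arctan2(d[1],d[0])-s*np.arcsin(.005/r))
```

```text
mo (np.float64(-0.4321), np.float64(0.1161))
mtop out (np.float64(-0.4051), np.float64(0.1161))
mbot out (np.float64(-0.4592), np.float64(0.1163))
post (np.float64(-0.4531), np.float64(0.091))
ptr (np.float64(-0.4452), np.float64(0.1047))
s1 (np.float64(-0.2303), np.float64(0.1167))
s-1 (np.float64(-0.6324), np.float64(0.1166))
theta 0.07269489769841322 -0.4575868738102829
theta 0.06945137900227036 -0.4455935694595067
```

Pointer at about −0.452, mark at −0.432, so it is 2 mm short. I'll go back in and nudge it by that much.

>>> {"method": "servo_tool", "body": {
  "deltas": [
    [[0,17,47,0,0],[0,17,47,-45,0],[0,17,47,-90,0],[0,17,47,-90,0],[0,21,55,-90,0]]
  ]
}}

```text
time: 11.5
tool_pos: [0.5879, -0.0594, 0.0834]
tool_rot: [0.0, 0.875, 0.484, 0.0]
contact_force: [-0.8, 0.8, 0.5]
gripper_width: -0.0
```

>>> {"method": "servo_tool", "body": {
  "deltas": [
    [[0,3,5,0,0],[0,4.5,7.5,0,0],[0,5.2,8.5,0,0],[0,5.2,8.5,0,0]]
  ]
}}

```text
time: 12.0
tool_pos: [0.5927, -0.051, 0.0828]
tool_rot: [0.0, 0.875, 0.484, 0.0]
contact_force: [-0.2, -0.4, 1.1]
gripper_width: -0.001
```

>>> {"method": "servo_tool", "body": {
  "deltas": [
    [[0,-4,-7,0,0],[0,-9,-16,0,0],[0,-9,-16,45,0],[0,-26,-42,90,0],[0,-26,-64,90,0]]
  ]
}}

```text
time: 12.62
tool_pos: [0.568, -0.1168, 0.1773]
tool_rot: [0.003, 0.875, 0.484, 0.003]
contact_force: [0.2, -0.3, 0.1]
gripper_width: -0.002
```

>>> {"method": "servo_tool", "body": {
  "deltas": [
    [[0,0,0,0,0],[0,0,0,0,0]]
  ]
}}

```text
time: 12.88
tool_pos: [0.5653, -0.1146, 0.1703]
tool_rot: [-0.001, 0.875, 0.484, -0.001]
contact_force: [0.1, 0.7, 0.2]
gripper_width: -0.002
```

```bash
python3 look.py p9
python3 - <<'E'
from meas import *
a=cv2.imread("pics/p9.png")[51:141,178:298]
cv2.imwrite("pics/p9b.png",cv2.resize(a,None,fx=6.6,fy=6.6,interpolation=cv2.INTER_CUBIC))
E
```

```text
12.975 [ 0.5656 -0.1143  0.1705] [-0.1  -0.2   0.23]
```

View pics/p9b.png

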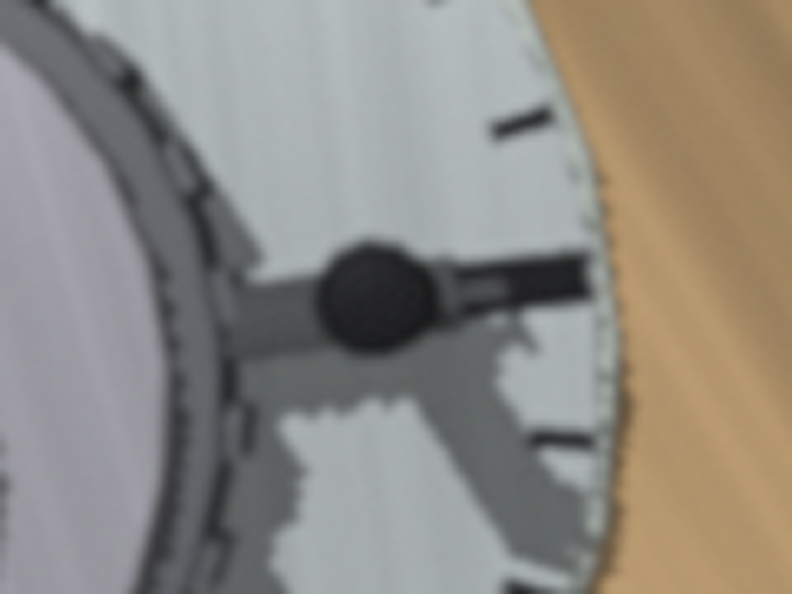

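```bash
python3 - <<'E'
from meas import *
W=setup("p9",178,51,6.6)
for nm,u,v,z in [("mo",587,276,.016),("mtop out",583,254,.016),("mbot out",590,298,.016),("post",377,297,.088),("ptr",507,287,.03),("s1",552,115,.016),("s-1",593,441,.016)]: print(nm,ang(W(u,v,z)))
for u,v,s in ((250,286,1),(245,355,-1)):
    d=W(u,v,.036)-C;r=np.hypot(*d);print("theta",r,np.arctan2(d[1],d[0])-s*np.arcsin(.005/r))
E
python3 -c "
import cv2,numpy as np
a=cv2.imread('pics/p9s.png');cv2.imwrite('pics/p9c.png',cv2.resize(a[130:285,165:371],(800,600),interpolation=cv2.INTER_CUBIC))"
```

```text
mo (np.float64(-0.432), np.float64(0.1163))
mtop out (np.float64(-0.4048), np.float64(0.1162))
mbot out (np.float64(-0.459), np.float64(0.1164))
post (np.float64(-0.4333), np.float64(0.0913))
ptr (np.float64(-0.4351), np.float64(0.105))
s1 (np.float64(-0.2314), np.float64(0.1167))
s-1 (np.float64(-0.6331), np.float64(0.1167))
theta 0.07226895051519462 -0.43960785623918763
theta 0.07032874069975655 -0.4243039687688171
```

View pics/p9c.png

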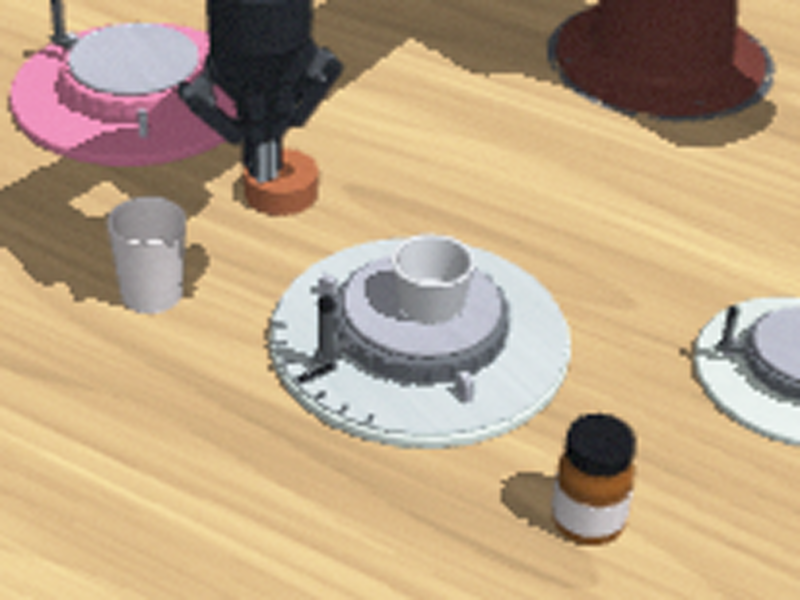

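```bash
python3 -c "
from plant import *
print(job_done(), state()['time'])"
```

```text
the job is handed in; nothing more can be done
the job is handed in; nothing more can be done
```

The warming plate is re-armed and its heat is set: the pointer now stands over the long mark, and I've handed the job in at about 13 s.

- **Off stop:** I pushed the lever clockwise with the closed fingertips at 2–3 N. It then stalled with the force climbing to about 15 N, at about −1.40 rad. The stop block positions gave roughly −1.37 rad.
- **Setting:** I pushed it back counter-clockwise from the other side, looked from above, and nudged it 2 mm more. The last wrist view put the post at −0.433 rad and the pointer at −0.435, against −0.432 for the mark. The two lever arm edges disagreed slightly, at −0.440 and −0.424, with a mean that also lands on the mark.
- **Surroundings:** In the last scene picture the cup, jar, beaker and soap look undisturbed; I checked this by eye and did not measure their positions again. The robot was clear of everything, with only sensor-noise force.

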